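# Close the paint box with its tongued cover board

### The job

Close the open wooden paint box with the cover board that has a tongue along one edge: hold the board at a slant of some 15 degrees with the tongue edge low, push the tongue well into the groove of the box's higher rail, then, still holding the board, lower its other edge until it lies flat on the box inside the opposite rim. It should end roughly centred along the box, and be let go only once it lies flat. Leave the other, plain-edged board where it lies.

Things in the scene. Friction and masses are not known exactly. Their poses are not given: they have to be found in the camera images.
- cover_handle (a point): Centre of the cover board's handle. Pale board 120 (x) x 150 (y) x 16 mm, 0.26 kg, lying flat, z up. On the middle of its top stands a wooden batten handle 20 wide (x), 90 long (y), 40 mm high; this point is half-way up it, 20 mm above the board's top face, 36 above its underside. Grip it across x. The tongue is on the -x edge, which faces roughly towards the robot.
- cover_tongue (a point): Middle of the tip of the cover board's tongue; axes as cover_handle, from which it lies at x -84, z -28 mm. The tongue is 6 mm thick, sticks out 24 mm, runs along the middle 110 mm of the edge, half-way up the board's thickness. In the groove the board has 12 mm of play between rail and rim; seated, this tip is at x -12 to -24, z -2 mm from groove. It cannot go in level.
- groove (a point): Centre of the groove's mouth in the brown open paint box (fixed, 182 x 170 mm). x: out of the groove, level, across the box, roughly away from the robot; y: along it; z up. 70 mm above table. Groove 20 mm high (+-10), 26 deep, 170 long; rail top at z +20. Ledges that carry the board: top z -10. Opposite rim: inner face x +132, 12 thick, top z +6, level with the seated board's top.
- spare_handle (a point): Centre of the handle of the other board, to be left alone: same pale wood and handle, but 100 x 140 mm with four plain edges and no tongue; lies flat on the table on the other side of the box from the cover board.
Not all that is in view belongs to the job. Leave any purple look-alike of the part that bears groove alone. What is shaped like the part that bears cover_handle but black is not meant.

How it is judged:
By the outcome, as a careful person would: the job done as asked, in the order asked, and still so for the second after the job is handed in, with the robot touching nothing.
It also fails if it takes over 48 s, if anything falls off the work surface, if the arm or the gripper's body presses on something with over 40 N, if the wrist force passes 120 N, or if a joint passes its speed limit or range.

### The arm

A 6-joint arm with a two-finger parallel gripper is mounted at the origin on the work surface. World frame = base frame: x ahead of the robot, y to its left, z up, the work surface at z = 0. Lengths are in m, angles in rad, forces in N, time in s.
With the tool pointing down it reaches from about 0.375 to 0.975 m from the base axis. Payload 3.8 kg.
Tool frame: the origin (TCP) lies midway between the tips of the shut fingers; the grasp point (between the pads) lies 19 mm behind it; z points along the fingers, y is the line along which they close (so a half turn about z gives the same grasp; the last joint's range is limited). The gripper opens to 85 mm and grips with 20 to 120 N. Pads are 22 mm wide; open, the fingers measure 114 mm over their backs; the gripper's body (76 mm by 85 mm) begins 54 mm behind the grasp point. The pads swing forward as they close: fully open they stand 13 mm farther back than shut.
Start: joints at [-1.213, 0.264, 1.604, -0, 1.274, -0.037], TCP at [0.26, -0.623, 0.231] pointing down, gripper open.
Joint ranges: [-2.63, 2.63], [-0.94, 2.18], [0.31, 2.57], [-1.31, 4.45], [0, 2.66], [-2.55, 2.55]. Speed limits (rad/s): [2.57, 2.57, 3.14, 3.14, 3.14, 3.14].

### API

Orientations are given as a rotation vector (axis times angle).
In Python, from workcell import read_state, vision, ticket gives the robot as it stands. The module is installed in compiled form; this text tells all that it offers.
- The arm moves only by the tool jog_arm, never from a script. Its arguments are lists of equal length, an entry for each row: "turn": the turn, a rotation vector about the tool's x, y, z in rad, a list of three; "delta_pos": the shift along the tool's x, y, z in m, a list of three; "gripper": the finger opening in m, from 0 to 0.0854. In form: {"turn": [[rx, ry, rz], ...], "delta_pos": [[dx, dy, dz], ...], "gripper": [gripper, ...]}. A call has 1 to 20 rows; each row shifts and turns the commanded pose from where the row before left it, along the tool's axes as they then stand; what a row does not reach is not made up. A row lasts 1/12 s, in which the tool goes at most 41.7 mm and 7.16 degrees, less where a joint would pass 70% of its speed; a pose out of reach is approached as far as the arm can. A call with a gripper value outside its range is refused whole. The fingers move at their own pace and stop on an object; "grip_force" is the grip in N (left out, the last holds). Time passes only in rows, so rows that do not move let the fingers close. It gives the time, the measured TCP pose, the force, the opening and the grip force at its end, in the units of the state.
- read_state(): the state, without advancing time (a new reading comes with each control period).
- vision.read_camera(name): name is "scene" or "side" or "wrist"; returns the picture (480x640x3 uint8, red, green, blue); there is no depth.
- vision.calibration(name): a dict with "vfov" (degrees; the focal length in pixels is half the picture's height over the tangent of half this angle, whatever the lens; pixels are square), "cx", "cy" (the principal point, pixels), "R" (3x3) and "t" (3): a world point X has camera coordinates R X + t; the wrist camera has in their place "mount" (4x4, takes a point from camera to tool coordinates, whose origin is the TCP and whose axes are the flange's). Camera axes: x right, y down, z forward; pixel columns grow to the right and rows downward; lengths in m; the calibration is good to about 2 mm. A picture is of the moment at which its call begins: read the wrist's pose just before it. calibration takes no time and is no camera call.
- ticket.finish_job(): hands the job in; it is judged then, once.
The state is a dict: "time": time; "q": joint angles; "joint_vel": joint speeds; "joint_torque": joint torques, N m; "tool_pos": TCP position; "tcp_rot": TCP orientation; "wrist_force": force on the tool from outside, world axes, zero at the start; "torque": the same for the moment, N m; "width": opening from 0.0 (shut) to 1.0 (fully open); "grip_force": force on a finger pad.
Only numpy, scipy, OpenCV 4.12 (cv2) and the standard library are available. Lean on these libraries where they do the work, as an engineer would, in place of code of your own. Each camera call takes 0.05 s, during which the arm holds its last target. There are 200 camera calls.

## Working session

There is one attempt and no reset: what is moved stays moved. The work goes in short steps, Python scripts to look and compute and a tool call to move; the robot and the scene stay as the last step left them, time stands still between calls to the robot, and variables do not carry over. Pictures are saved under pics/ and viewed, at most 10 in all, crops included, and the job is handed in when it is done.

Besides the shell and the picture viewer there is one more tool, called as name(argument=value, ...) on one line, values as JSON. jog_arm: Moves the arm, as the interface text tells. Its arguments: {"type":"object","properties":{"turn":{"type":"array","items":{"type":"array","items":{"type":"number"}}},"delta_pos":{"type":"array","items":{"type":"array","items":{"type":"number"}}},"gripper":{"type":"array","items":{"type":"number"}},"grip_force":{"type":"number"}},"required":["turn","delta_pos","gripper"]}

```bash
mkdir -p pics; cat > h.py <<'E'
import numpy as np, cv2
from workcell import read_state, vision, ticket
from scipy.spatial.transform import Rotation as Rn
def cam(name):
    c=vision.calibration(name); s=read_state()
    f=240/np.tan(np.radians(c["vfov"])/2)
    if "mount" in c:
        T=np.eye(4);T[:3,:3]=Rn.from_rotvec(s["tcp_rot"]).as_matrix();T[:3,3]=s["tool_pos"]
        M=T@np.array(c["mount"]); R=M[:3,:3].T; t=-R@M[:3,3]
    else: R=np.array(c["R"]);t=np.array(c["t"])
    return dict(f=f,cx=c["cx"],cy=c["cy"],R=R,t=t)
def ray(c,p):
    d=c["R"].T@np.array([(p[0]-c["cx"])/c["f"],(p[1]-c["cy"])/c["f"],1.]); return -c["R"].T@c["t"],d/np.linalg.norm(d)
def onz(c,p,z):
    o,d=ray(c,p); return o+d*(z-o[2])/d[2]
def proj(c,X):
    v=c["R"]@np.array(X)+c["t"]; return [c["f"]*v[0]/v[2]+c["cx"],c["f"]*v[1]/v[2]+c["cy"]]
def tri(c1,p1,c2,p2):
    o1,d1=ray(c1,p1);o2,d2=ray(c2,p2)
    s=np.linalg.lstsq(np.c_[d1,-d2],o2-o1,rcond=None)[0]
    a=o1+s[0]*d1;b=o2+s[1]*d2
    return (a+b)/2,np.linalg.norm(a-b)
E
python3 - <<'E'
from h import *
s=read_state();print(s)
for n in ["scene","side"]:
    c=vision.calibration(n);print(n,c)
    im=vision.read_camera(n);cv2.imwrite(f"pics/{n}.png",im[:,:,::-1])
E
```

```text
{'time': 0.0, 'q': array([-1.21289099e+00,  2.64751010e-01,  1.60538478e+00, -1.67756265e-05,
        1.27368569e+00, -3.69171032e-02]), 'joint_vel': array([-0.00030098, -0.00020919, -0.00054468, -0.00110246, -0.00095941,
        0.00022218]), 'joint_torque': array([-7.23943012e-04, -5.15114808e+01, -3.67317224e+01, -1.42732092e-04,
        1.30556009e-02,  2.98156874e-05]), 'tool_pos': array([ 0.2593609 , -0.62239033,  0.22995764]), 'tcp_rot': array([-3.07841889e+00, -6.15741804e-01,  5.83941322e-04]), 'wrist_force': array([0.00520089, 0.52261218, 0.21802773]), 'torque': array([ 0.01018211, -0.01818296,  0.00783867]), 'grip_force': 0.0, 'width': 1.0025283299506895}
scene {'vfov': 45.64829737377473, 'cx': 311.0608106195822, 'cy': 237.40470332129317, 'R': array([[-0.23576124,  0.97180437,  0.00359125],
       [ 0.69985414,  0.17234731, -0.6931815 ],
       [-0.67425576, -0.16091197, -0.72075413]]), 't': array([ 0.19611151, -0.18781393,  1.71161867])}
side {'vfov': 46.60708973091332, 'cx': 332.9585371202587, 'cy': 237.30731936663366, 'R': array([[-9.97368229e-01, -7.25006468e-02, -5.21968209e-04],
       [-4.33939700e-02,  6.02693479e-01, -7.96792027e-01],
       [ 5.80825242e-02, -7.94672402e-01, -6.04253418e-01]]), 't': array([0.34685691, 0.14351236, 1.3564227 ])}
```

View pics/scene.png

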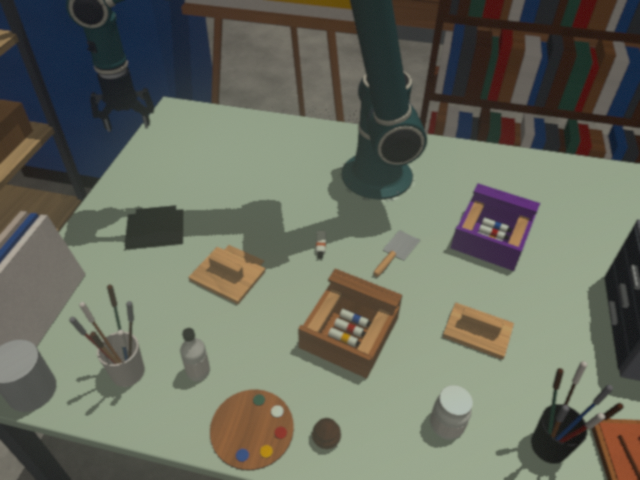

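View pics/side.png

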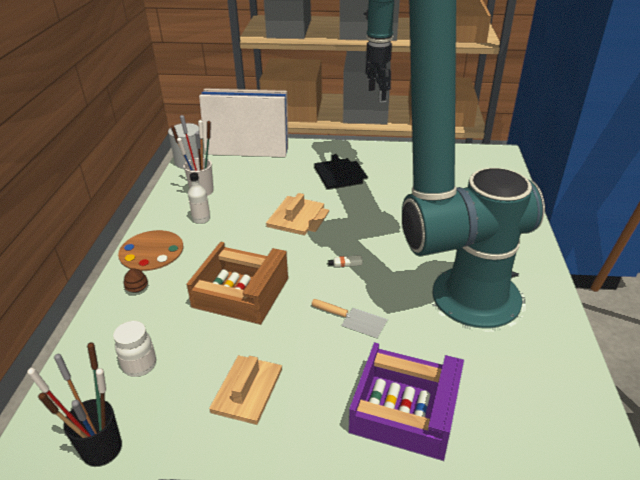

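Scene: there are two pale boards, at scene (228,272) / side (297,213) and at scene (478,329) / side (246,388). The black look-alike is at scene (154,227). The brown box is at scene (350,320) and the purple one at (495,228). The board at side (297,213) seems to have a tongue towards the robot, so I'll confirm that in one enlarged crop of both.

```bash
python3 - <<'E'
import cv2,numpy as np
a=cv2.imread("pics/scene.png");b=cv2.imread("pics/side.png")
r=lambda i,x,y,w,h:cv2.resize(i[y:y+h,x:x+w],(400,300),interpolation=cv2.INTER_CUBIC)
cv2.imwrite("pics/crop.png",np.vstack([np.hstack([r(b,255,180,88,66),r(b,180,235,120,90)]),np.hstack([r(a,180,235,100,75),r(a,290,260,124,93)])]))
# second: spare
E
```

```text
(no output)
```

View pics/crop.png

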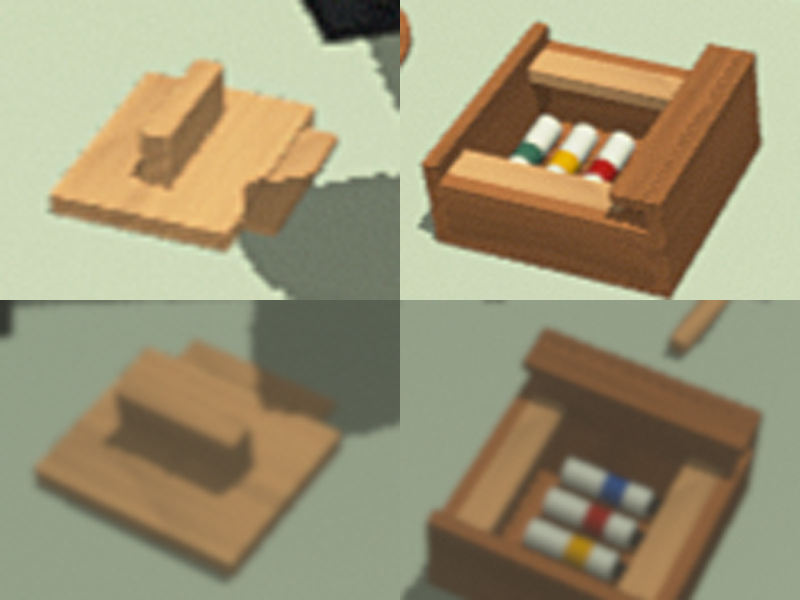

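The crop confirms it: the board at side (297,213) / scene (228,272) has the tongue on its robot-facing edge. The brown box's higher rail also faces the robot. Next I'll triangulate the points read off this crop.

```bash
python3 - <<'E'
from h import *
a=cam("scene");b=cam("side")
P=lambda x,y:(290+.31*(x-400),260+.31*(y-300))
Q=lambda x,y:(180+.3*(x-400),235+.3*y)
S=[P(545,328),P(762,412),P(527,358),P(745,445)]
# rail corners: scene back-left = side ? order by world
D=[Q(708,45),Q(757,55),Q(615,195),Q(668,208)]
for n,c,L in(("scene",a,S),("side",b,D)):
    for p in L: print(n,onz(c,p,.09).round(4))
for p,q in((S[0],D[1]),(S[1],D[3]),(S[2],D[0]),(S[3],D[2])): print("tri",tri(a,p,b,q))
s=lambda x,y:(255+.22*x,180+.22*y); t=lambda x,y:(180+.25*x,235+.25*(y-300))
print("handle",tri(a,t(245,438),b,s(159,134)),tri(a,t(130,375),b,s(208,64)))
print("handle near side onz",onz(b,s(159,134),.056),onz(b,s(208,64),.056))
print("tongue tip", [onz(b,s(*p),.011).round(4) for p in((335,135),(280,235))])
print("board far corners", [onz(a,t(*p),.016).round(4) for p in((38,472),(230,568),(340,435))])
print(vision.calibration("wrist"))
E
```

```text
scene [ 0.4697 -0.0306  0.09  ]
scene [0.5091 0.1323 0.09  ]
scene [ 0.5004 -0.0373  0.09  ]
scene [0.5405 0.1246 0.09  ]
side [ 0.4988 -0.0379  0.09  ]
side [ 0.4614 -0.0288  0.09  ]
side [0.5349 0.1257 0.09  ]
side [0.4976 0.1356 0.09  ]
tri (array([ 0.46334187, -0.03261806,  0.08494636]), np.float64(0.0037668566759134874))
tri (array([0.50069685, 0.13085945, 0.08277845]), np.float64(0.004971578878881113))
tri (array([ 0.4992398 , -0.03779495,  0.08938975]), np.float64(0.0012740498511428528))
tri (array([0.53653898, 0.12378873, 0.08670233]), np.float64(0.0027109618957544706))
handle (array([ 0.48950658, -0.25935682,  0.05125858]), np.float64(0.007546437989277625)) (array([ 0.46598907, -0.33983681,  0.05594365]), np.float64(0.0010679584214330889))
handle near side onz [ 0.48682358 -0.2579607   0.056     ] [ 0.46618627 -0.33892534  0.056     ]
tongue tip [array([ 0.3843, -0.3303,  0.011 ]), array([ 0.4093, -0.22  ,  0.011 ])]
board far corners [array([ 0.5223, -0.3844,  0.016 ]), array([ 0.5646, -0.2453,  0.016 ]), array([ 0.4488, -0.212 ,  0.016 ])]
{'vfov': 63.52305180045035, 'cx': 314.42862313803374, 'cy': 238.61528461693604, 'mount': array([[ 1.32173016e-04, -9.47934127e-01, -3.18466441e-01,
         8.19823736e-02],
       [ 9.99999561e-01,  4.20634539e-04, -8.37014020e-04,
        -1.69359039e-05],
       [ 9.27392139e-04, -3.18466191e-01,  9.47933766e-01,
        -1.42289092e-01],
       [ 0.00000000e+00,  0.00000000e+00,  0.00000000e+00,
         1.00000000e+00]])}
```

jog_arm(turn=[[0, 0, 0], [0, 0, 0], [0, 0, 0], [0, 0, 0], [0, 0, 0], [0, 0, 0], [0, 0, 0], [0, 0, 0], [0, 0, 0], [0, 0, 0], [0, 0, -0.1], [0, 0, -0.1], [0, 0, -0.1], [0, 0, -0.1], [0, 0, -0.1], [0, 0, -0.1], [0, 0, -0.1], [0, 0, -0.1], [0, 0, -0.1], [0, 0, 0]], delta_pos=[[0.0325, -0.0214, 0.005], [0.0325, -0.0214, 0.005], [0.0325, -0.0214, 0.005], [0.0325, -0.0214, 0.005], [0.0325, -0.0214, 0.005], [0.0325, -0.0214, 0.005], [0.0325, -0.0214, 0.005], [0.0325, -0.0214, 0.005], [0.0325, -0.0214, 0.005], [0.0325, -0.0214, 0.005], [0, 0, 0], [0, 0, 0], [0, 0, 0], [0, 0, 0], [0, 0, 0], [0, 0, 0], [0, 0, 0], [0, 0, 0], [0, 0, 0], [0, 0, 0]], gripper=[0.085, 0.085, 0.085, 0.085, 0.085, 0.085, 0.085, 0.085, 0.085, 0.085, 0.085, 0.085, 0.085, 0.085, 0.085, 0.085, 0.085, 0.085, 0.085, 0.085], grip_force=80)

```text
time: 1.77
tool_pos: [0.4769, -0.3002, 0.1807]
tcp_rot: [-2.503, -1.897, 0.001]
wrist_force: [-0.3, -0.3, -0.3]
width: 0.999
grip_force: 0.0
```

```bash
python3 - <<'E'
from h import *
c=cam("wrist"); s=read_state(); im=vision.read_camera("wrist"); cv2.imwrite("pics/w1.png",im[:,:,::-1]); import pickle;pickle.dump(c,open("w1.pkl","wb"))
print(s["time"],s["tool_pos"],Rn.from_rotvec(s["tcp_rot"]).as_matrix().round(3),s["q"].round(2))
E
```

```text
1.7667 [ 0.47693948 -0.30024611  0.18070896] [[ 0.27   0.963 -0.001]
 [ 0.963 -0.27   0.001]
 [ 0.    -0.001 -1.   ]] [-0.61  0.09  1.9  -0.    1.15 -0.33]
```

View pics/w1.png

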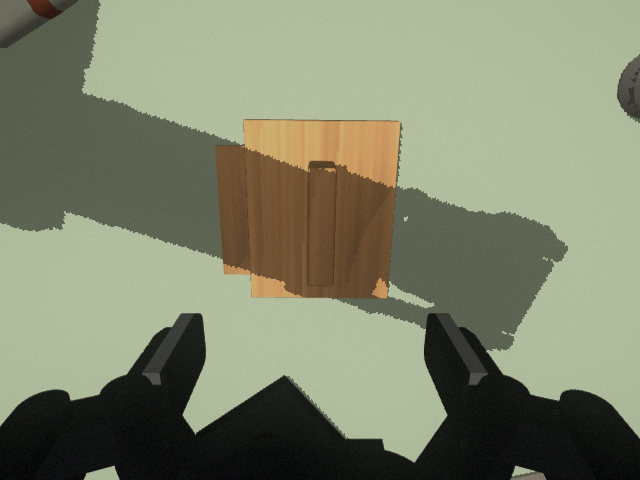

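Wrist view: board corners are about (244,120), (401,122), (387,297) and (251,297). The handle top spans (308..336,168) to (309..334,286), and the tongue's outer edge runs (217,146) to (223,274) on the left, towards the robot.

```bash
python3 - <<'E'
from h import *
import pickle
c=pickle.load(open("w1.pkl","rb"))
def show(n,ps,z):
    X=[onz(c,p,z) for p in ps]; print(n,[x.round(4)[:2] for x in X],"mean",np.mean(X,0).round(4)); return X
B=show("board",[(244,120),(401,122),(387,297),(251,297)],.016)
print([np.linalg.norm(B[i]-B[(i+1)%4]).round(4) for i in range(4)])
H=show("handle",[(308,168),(336,168),(334,286),(309,286)],.056)
print([np.linalg.norm(H[i]-H[(i+1)%4]).round(4) for i in range(4)])
T=show("tongue",[(217,146),(223,274)],.011)
d=lambda v:np.degrees(np.arctan2(-v[0],v[1]))
print("yaw",d(B[0]-B[3]),d(B[1]-B[2]),d(H[0]-H[3]),d(H[1]-H[2]),d(T[0]-T[1]))
# height from two views: handle top ends
b=cam("side");s=lambda x,y:(255+.22*x,180+.22*y)
print(tri(c,(322,168),b,s(159,134)),tri(c,(321.5,286),b,s(208,64)))
E
```

```text
board [array([ 0.4452, -0.2146]), array([ 0.5594, -0.2481]), array([ 0.5179, -0.3896]), array([ 0.4027, -0.3574])] mean [ 0.4813 -0.3024  0.016 ]
[np.float64(0.1191), np.float64(0.1475), np.float64(0.1196), np.float64(0.149)]
handle [array([ 0.4842, -0.2571]), array([ 0.5027, -0.2623]), array([ 0.4787, -0.3478]), array([ 0.4605, -0.3427])] mean [ 0.4815 -0.3025  0.056 ]
[np.float64(0.0192), np.float64(0.0888), np.float64(0.0189), np.float64(0.0888)]
tongue [array([ 0.4175, -0.2273]), array([ 0.3846, -0.3318])] mean [ 0.4011 -0.2795  0.011 ]
yaw -16.60042123632006 -16.381744573487033 -15.47571260107658 -15.626576643231012 -17.486256905323927
(array([ 0.49037874, -0.26064512,  0.05358094]), np.float64(0.00613681112672633)) (array([ 0.46823238, -0.34856396,  0.04946417]), np.float64(0.0013920206696555826))
```

jog_arm(turn=[[0, 0, 0], [0, 0, 0], [0, 0, 0], [0, 0, 0], [0, 0, 0], [0, 0, 0], [0, 0, 0], [0, 0, 0], [0, 0, 0], [0, 0, 0], [0, 0, 0], [0, 0, 0], [0, 0, 0], [0, 0, 0], [0, 0, 0], [0, 0, 0], [0, 0, 0], [0, 0, 0]], delta_pos=[[-0.001, 0.005, 0.02], [0, 0, 0.025], [0, 0, 0.025], [0, 0, 0.025], [0, 0, 0.025], [0, 0, 0.02], [0, 0, 0.01], [0, 0, 0.0085], [0, 0, 0], [0, 0, 0], [0, 0, 0], [0, 0, 0], [0, 0, 0], [0, 0, 0], [0, 0, 0], [0, 0, 0], [0, 0, 0], [0, 0, 0]], gripper=[0.085, 0.085, 0.085, 0.085, 0.085, 0.085, 0.085, 0.085, 0.085, 0, 0, 0, 0, 0, 0, 0, 0, 0], grip_force=90)

```text
time: 3.32
tool_pos: [0.4826, -0.3034, 0.0239]
tcp_rot: [2.505, 1.894, 0.001]
wrist_force: [-0.8, 0.1, 5.2]
width: 0.225
grip_force: 89.1
```

jog_arm(turn=[[0, 0, 0], [0, 0, 0], [0, 0, 0], [0, 0, 0], [0, 0, 0], [0, 0, 0], [0, 0, 0], [0, 0, 0], [0, 0, 0], [0, 0, 0], [0, 0, 0], [0, 0, 0], [0, 0, 0], [0, 0, 0], [0, 0, 0], [0, 0, 0], [0, 0, -0.0215], [0, 0, -0.0215], [0, 0, 0], [0, 0, 0]], delta_pos=[[0, 0, -0.01], [0, 0, -0.02], [0, 0, -0.028], [0, 0, -0.028], [0, 0, -0.028], [0, 0, -0.028], [0, 0, -0.022], [0, 0, -0.012], [0.015, 0, 0], [0.025, 0.003, 0], [0.025, 0.003, 0], [0.025, 0.003, 0], [0.025, 0.003, 0], [0.025, 0.003, 0], [0.025, 0.003, 0], [0.02, 0.003, 0], [0.015, 0.003, 0], [0, 0, 0], [0, 0, 0], [0, 0, 0]], gripper=[0, 0, 0, 0, 0, 0, 0, 0, 0, 0, 0, 0, 0, 0, 0, 0, 0, 0, 0, 0])

```text
time: 4.98
tool_pos: [0.5586, -0.1172, 0.1978]
tcp_rot: [-2.464, -1.947, 0.003]
wrist_force: [-0.8, 0.0, -3.5]
width: 0.221
grip_force: 88.2
```

```bash
python3 - <<'E'
from h import *
c=cam("wrist"); s=read_state(); im=vision.read_camera("wrist"); cv2.imwrite("pics/w2.png",im[:,:,::-1]); import pickle;pickle.dump(c,open("w2.pkl","wb"))
print(s["time"],s["tool_pos"],Rn.from_rotvec(s["tcp_rot"]).as_matrix().round(3),s["width"])
E
```

```text
4.9833 [ 0.55857175 -0.11716355  0.19784773] [[ 0.231  0.973 -0.002]
 [ 0.973 -0.231 -0.   ]
 [-0.001 -0.002 -1.   ]] 0.22074103855610952
```

View pics/w2.png

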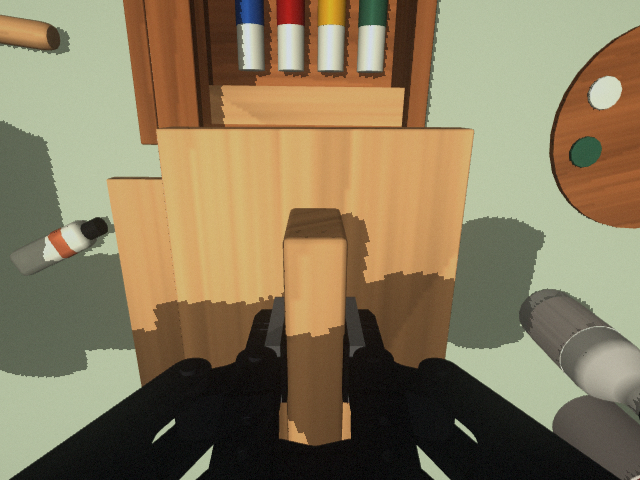

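Wrist view: board held squarely, tongue at left (108..160, 180). The box is above it, its rail at columns 124–210 and its rim at columns 405–437. I'll enlarge the top strip to read the edges.

```bash
python3 - <<'E'
import cv2
a=cv2.imread("pics/w2.png")[0:150,110:450]
cv2.imwrite("pics/w2c.png",cv2.resize(cv2.convertScaleAbs(a,alpha=1.5),(800,353),interpolation=cv2.INTER_CUBIC))
E
```

```text
(no output)
```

View pics/w2c.png

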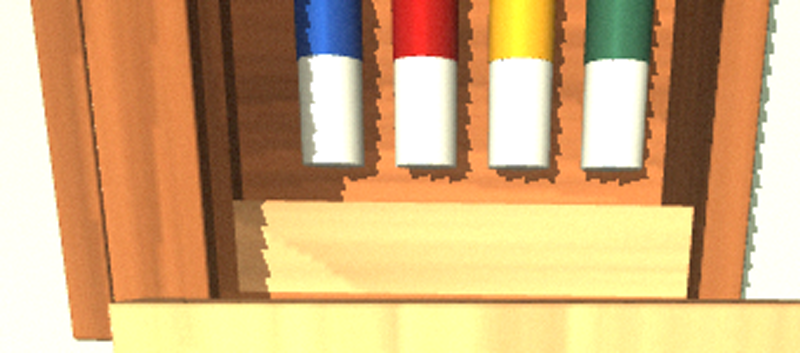

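```bash
python3 - <<'E'
from h import *
import pickle
c=pickle.load(open("w2.pkl","rb")); p=lambda x,y:(110+x*.425,y*.425)
ex=np.array([.9736,-.2284]);ey=np.array([.2284,.9736])
for n,q,z in(("railin",[(185,2),(210,298)],.09),("railout",[(32,2),(73,335)],.09),("rimin",[(718,2),(697,298)],.076),("rimout",[(770,2),(743,298)],.076),("boxend",[(75,338),(110,338)],.09)):
    X=[onz(c,p(*a),z)[:2] for a in q]; v=X[0]-X[1]
    G=np.array([.5187,.0438]); print(n,[x.round(4) for x in X],"yaw",np.degrees(np.arctan2(-v[0],v[1])).round(1),"boxframe",[((x-G)@ex).round(4) for x in X],[((x-G)@ey).round(4) for x in X])
# board in hand: tongue tip end and board corners, z from grasp
s=read_state();R=Rn.from_rotvec(s["tcp_rot"]).as_matrix();T=s["tool_pos"]
for q,z in(((108,179),-.0129),((159,128),-.008),((473,128),-.008)):
    X=onz(c,q,T[2]+z); print("board pt in tool",(R.T@(X-T)).round(4))
E
```

```text
railin [array([0.5214, 0.0352]), array([ 0.5052, -0.0311])] yaw -13.7 boxframe [np.float64(0.0046), np.float64(0.0039)] [np.float64(-0.0078), np.float64(-0.0761)]
railout [array([0.4856, 0.0437]), array([ 0.4665, -0.0317])] yaw -14.3 boxframe [np.float64(-0.0322), np.float64(-0.0336)] [np.float64(-0.0076), np.float64(-0.0855)]
rimin [array([0.6496, 0.008 ]), array([ 0.6331, -0.0621])] yaw -13.3 boxframe [np.float64(0.1356), np.float64(0.1355)] [np.float64(-0.0049), np.float64(-0.077)]
rimout [array([0.6624, 0.005 ]), array([ 0.6455, -0.0651])] yaw -13.5 boxframe [np.float64(0.1487), np.float64(0.1483)] [np.float64(-0.005), np.float64(-0.077)]
boxend [array([ 0.4667, -0.0326]), array([ 0.4758, -0.0348])] yaw 76.7 boxframe [np.float64(-0.0332), np.float64(-0.0238)] [np.float64(-0.0863), np.float64(-0.0863)]
board pt in tool [ 0.0555 -0.0831  0.013 ]
board pt in tool [ 0.0755 -0.0583  0.0081]
board pt in tool [0.0756 0.0587 0.0079]
```

jog_arm(turn=[[0, 0, 0], [0, 0, 0], [0, 0, 0], [0, 0, 0], [0, 0, 0], [0, 0, 0], [0, 0, 0], [0, 0, 0], [-0.0524, 0, 0], [-0.0524, 0, 0], [-0.0524, 0, 0], [-0.0524, 0, 0], [-0.0524, 0, 0], [0, 0, 0], [0, 0, 0]], delta_pos=[[0.0183, 0.0028, 0.0022], [0.0183, 0.0028, 0.0022], [0.0183, 0.0028, 0.0022], [0.0183, 0.0028, 0.0022], [0.0183, 0.0028, 0.0022], [0.0183, 0.0028, 0.0022], [0.0183, 0.0028, 0.0022], [0.0183, 0.0028, 0.0022], [0, 0, 0], [0, 0, 0], [0, 0, 0], [0, 0, 0], [0, 0, 0], [0, 0, 0], [0, 0, 0]], gripper=[0, 0, 0, 0, 0, 0, 0, 0, 0, 0, 0, 0, 0, 0, 0])

```text
time: 6.28
tool_pos: [0.6138, 0.0196, 0.1807]
tcp_rot: [2.298, 1.815, 0.237]
wrist_force: [1.1, -0.6, -1.8]
width: 0.222
grip_force: 88.8
```

```bash
cat > st.py <<'E'
from h import *
s=read_state();R=Rn.from_rotvec(s["tcp_rot"]).as_matrix();T=s["tool_pos"]
a=np.radians(-13.5);B=np.array([[np.cos(a),-np.sin(a),0],[np.sin(a),np.cos(a),0],[0,0,1]]);G=np.array([.522,.042,.07])
tip=T+R@np.array([.0005,-.084,.016]); far=T+R@np.array([.0005,.06,.0239])
print("t",s["time"],"tip box",(B.T@(tip-G)).round(4),"far bottom",(B.T@(far-G)).round(4),"tilt",np.degrees(np.arcsin(R[2,1])).round(2),"yaw",np.degrees(np.arctan2(R[1,1],R[0,1])).round(2),"Fbox",(B.T@s["wrist_force"]).round(1),"w",s["width"])
print("box axes in tool: ex",(R.T@B[:,0]).round(3),"ez",(R.T@B[:,2]).round(3))
E
python3 st.py; python3 - <<'E'
from h import *
im=vision.read_camera("side")[180:330,160:360]; cv2.imwrite("pics/s2.png",cv2.resize(im[:,:,::-1],(800,600),interpolation=cv2.INTER_CUBIC))
E
```

```text
t 6.2833 tip box [ 0.0174 -0.      0.0737] far bottom [0.1586 0.0002 0.103 ] tilt 14.88 yaw -13.4 Fbox [ 1.2 -0.3 -1.8] w 0.22221011063741064
box axes in tool: ex [-0.002  0.966  0.257] ez [-0.     0.257 -0.966]
```

View pics/s2.png

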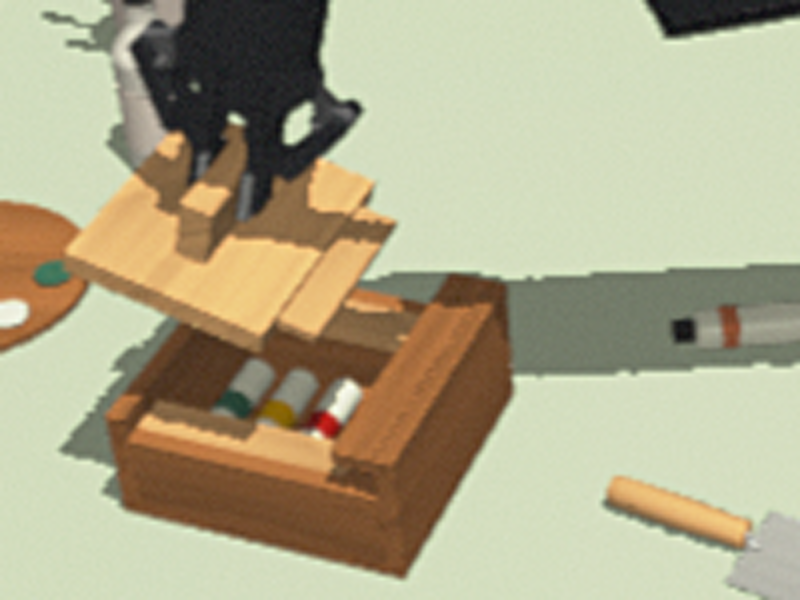

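The side view shows the slanted board above the box with its tongue facing the rail. The near tongue corner is at px (240,264) and the rail's near inner top corner at px (244,294). I'll check both against their predicted positions.

```bash
cat >> st.py <<'E'
b=cam("side")
print("tip corner top",np.round(proj(b,T+R@np.array([.0555,-.084,.013])),1),"rail corner",np.round(proj(b,G+B@np.array([0,.085,.02])),1), "1cm up", np.round(proj(b,G+B@np.array([0,.085,.03])),1),"rail far", np.round(proj(b,G+B@np.array([0,-.085,.02])),1),"handle near top", np.round(proj(b,T+R@np.array([.045,0,-.032])),1))
E
python3 st.py
```

```text
t 6.3333 tip box [0.0183 0.0002 0.0741] far bottom [0.1595 0.0004 0.1036] tilt 14.94 yaw -13.41 Fbox [-0.4  0.6 -1.8] w 0.21784616295836032
box axes in tool: ex [-0.002  0.966  0.258] ez [-0.     0.258 -0.966]
tip corner top [237.5 263.5] rail corner [241.5 293. ] 1cm up [241.  289.7] rail far [271.2 247.7] handle near top [207.3 231.3]
```

jog_arm(turn=[[0, 0, 0], [0, 0, 0], [0, 0, 0], [0, 0, 0], [0, 0, 0], [0, 0, 0], [0, 0, 0], [0, 0, 0], [0, 0, 0]], delta_pos=[[0, -0.0025, 0.0093], [0, -0.0033, 0.0124], [0, -0.0033, 0.0124], [0, -0.0033, 0.0124], [0, -0.0033, 0.0124], [0, -0.0025, 0.0093], [0, -0.0017, 0.0062], [0, 0, 0], [0, 0, 0]], gripper=[0, 0, 0, 0, 0, 0, 0, 0, 0])

```text
time: 7.08
tool_pos: [0.6147, 0.0202, 0.1032]
tcp_rot: [2.297, 1.816, 0.237]
wrist_force: [0.6, -0.1, -2.3]
width: 0.218
grip_force: 88.8
```

```bash
python3 st.py
```

```text
t 7.0833 tip box [ 0.0182  0.0008 -0.0039] far bottom [0.1594 0.0011 0.0256] tilt 14.93 yaw -13.34 Fbox [ 0.6  0.1 -2.3] w 0.2177471059480294
box axes in tool: ex [-0.003  0.966  0.258] ez [-0.     0.258 -0.966]
tip corner top [241.  289.9] rail corner [241.5 293. ] 1cm up [241.  289.7] rail far [271.2 247.7] handle near top [211.9 259.3]
```

jog_arm(turn=[[0, 0, 0], [0, 0, 0], [0, 0, 0], [0, 0, 0], [0, 0, 0], [0, 0, 0], [0, 0, 0], [0, 0, 0], [0, 0, 0], [0, 0, 0]], delta_pos=[[0, 0.0003, -0.001], [0, -0.0048, -0.0013], [0, -0.0048, -0.0013], [0, -0.0048, -0.0013], [0, -0.0048, -0.0013], [0, -0.0048, -0.0013], [0, -0.0048, -0.0013], [0, -0.0048, -0.0013], [0, -0.002, -0.0005], [0, 0, 0]], gripper=[0, 0, 0, 0, 0, 0, 0, 0, 0, 0])

```text
time: 7.92
tool_pos: [0.5788, 0.0289, 0.1053]
tcp_rot: [2.296, 1.815, 0.239]
wrist_force: [0.3, -0.1, -2.6]
width: 0.221
grip_force: 88.8
```

```bash
python3 st.py
```

```text
t 7.9167 tip box [-0.0187  0.0008 -0.0019] far bottom [0.1224 0.0012 0.0277] tilt 15.02 yaw -13.34 Fbox [ 0.3 -0.  -2.6] w 0.22071713866078896
box axes in tool: ex [-0.003  0.966  0.259] ez [ 0.     0.259 -0.966]
tip corner top [255.8 292.6] rail corner [241.5 293. ] 1cm up [241.  289.7] rail far [271.2 247.7] handle near top [226.7 261.7]
```

jog_arm(turn=[[0.0327, 0, 0], [0.0327, 0, 0], [0.0327, 0, 0], [0.0327, 0, 0], [0.0327, 0, 0], [0.0327, 0, 0], [0.0327, 0, 0], [0.0327, 0, 0], [0, 0, 0], [0, 0, 0]], delta_pos=[[0, 0.0005, 0.00275], [0, 0.0005, 0.00275], [0, 0.0005, 0.00275], [0, 0.0005, 0.00275], [0, 0.0005, 0.00275], [0, 0.0005, 0.00275], [0, 0.0005, 0.00275], [0, 0.0005, 0.00275], [0, 0, 0], [0, 0, 0]], gripper=[0, 0, 0, 0, 0, 0, 0, 0, 0, 0])

```text
time: 8.75
tool_pos: [0.587, 0.0269, 0.084]
tcp_rot: [2.464, 1.947, 0.002]
wrist_force: [0.4, -0.9, -1.6]
width: 0.218
grip_force: 88.8
```

```bash
python3 st.py;  python3 - <<'E'
from h import *
im=vision.read_camera("side")[180:330,160:360]; cv2.imwrite("pics/s3.png",cv2.resize(im[:,:,::-1],(800,600),interpolation=cv2.INTER_CUBIC))
E
```

```text
t 8.75 tip box [-0.0172  0.0008 -0.0021] far bottom [ 0.1268  0.0012 -0.0098] tilt 0.09 yaw -13.36 Fbox [ 0.6 -0.8 -1.6] w 0.21833203496245604
box axes in tool: ex [-0.002  1.     0.002] ez [-0.     0.002 -1.   ]
tip corner top [254.8 292.4] rail corner [241.5 293. ] 1cm up [241.  289.7] rail far [271.2 247.7] handle near top [221.  267.2]
```

View pics/s3.png

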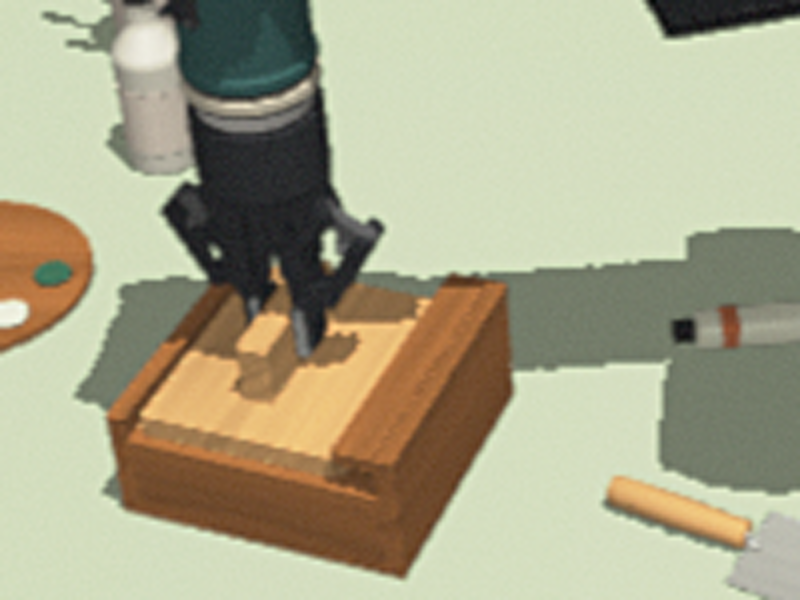

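The side view shows the board inside the rim with its tongue under the rail, practically flat. The arm still carries its weight, so I'll lower it gently until it rests.

jog_arm(turn=[[0, 0, 0], [0, 0, 0], [0, 0, 0], [0, 0, 0]], delta_pos=[[0, 0, 0.0005], [0, 0, 0.0005], [0, 0, 0], [0, 0, 0]], gripper=[0, 0, 0, 0])

```text
time: 9.13
tool_pos: [0.5864, 0.0271, 0.0839]
tcp_rot: [2.463, 1.948, 0.002]
wrist_force: [-0.8, -0.9, 1.5]
width: 0.224
grip_force: 89.6
```

jog_arm(turn=[[0, 0, 0], [0, 0, 0], [0, 0, 0], [0, 0, 0]], delta_pos=[[0, 0, 0.0005], [0, 0, 0.0005], [0, 0, 0], [0, 0, 0]], gripper=[0, 0, 0, 0])

```text
time: 9.47
tool_pos: [0.5864, 0.0271, 0.0839]
tcp_rot: [2.464, 1.948, 0.001]
wrist_force: [-3.8, -0.8, 8.8]
width: 0.22
grip_force: 90.7
```

```bash
python3 st.py; python3 -c "
from h import *
print(read_state()['torque'])"
```

```text
t 9.4667 tip box [-0.0178  0.0008 -0.0022] far bottom [ 0.1262  0.0012 -0.01  ] tilt 0.07 yaw -13.34 Fbox [-3.5 -1.7  8.8] w 0.2203133500673686
box axes in tool: ex [-0.003  1.     0.001] ez [-0.     0.001 -1.   ]
tip corner top [255.1 292.5] rail corner [241.5 293. ] 1cm up [241.  289.7] rail far [271.2 247.7] handle near top [221.3 267.3]
[-0.16536674  0.67709708  0.03774175]
```

It is resting flat on the ledges with solid contact. Releasing with a limited opening to keep clear of the rail, then rising.

jog_arm(turn=[[0, 0, 0], [0, 0, 0], [0, 0, 0], [0, 0, 0], [0, 0, 0], [0, 0, 0], [0, 0, 0], [0, 0, 0], [0, 0, 0], [0, 0, 0], [0, 0, 0], [0, 0, 0], [0, 0, 0], [0, 0, 0], [0, 0, 0], [0, 0, 0]], delta_pos=[[0, 0, -0.001], [0, 0, 0], [0, 0, 0], [0, 0, 0], [0, 0, 0], [0, 0, 0], [0, 0, 0], [0, 0, -0.005], [0, 0, -0.015], [0, 0, -0.025], [0, 0, -0.025], [0, 0, -0.025], [0, 0, -0.025], [0, 0, -0.02], [0, 0, 0], [0, 0, 0]], gripper=[0, 0, 0.05, 0.05, 0.05, 0.05, 0.05, 0.05, 0.05, 0.05, 0.05, 0.05, 0.05, 0.05, 0.05, 0.05])

```text
time: 10.8
tool_pos: [0.5873, 0.0272, 0.2252]
tcp_rot: [2.462, 1.946, 0.005]
wrist_force: [-0.6, -0.3, -0.3]
width: 0.587
grip_force: 0.0
```

```bash
python3 - <<'E'
from h import *
im=vision.read_camera("side")[180:330,160:360]; w=vision.read_camera("wrist")
cv2.imwrite("pics/end.png",np.hstack([cv2.resize(im[:,:,::-1],(400,300)),cv2.resize(w[:,:,::-1],(400,300))]))
s=read_state();print(s["time"],s["tool_pos"],s["wrist_force"])
E
```

```text
10.9 [0.58540139 0.02713006 0.22201974] [-0.42439535 -0.0083708  -0.0978663 ]
```

View pics/end.png

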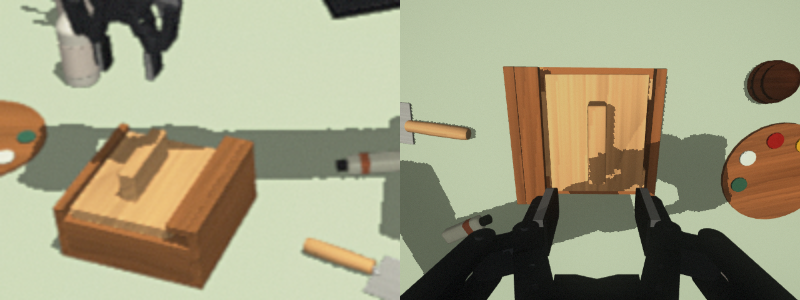

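The final view shows the board flat inside the rim and centred along the box, with its tongue under the rail and the gripper clear.

```bash
python3 -c "
from h import *
print(ticket.finish_job())"
```

```text
the job is handed in; nothing more can be done
None
```

The paint box is closed: the tongued board lies flat inside the rim, its tongue about 18 mm into the groove and centred along the box to about 1 mm, let go only once flat; the spare board was not touched and the job was handed in at about 11 s.

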